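Unlatch the pump's filter cover and push it off

TASK

Press the orange snap tab of the bench pump all the way in, down to its stop, then push the released blue cover along the rails, right off the filter seat, so that it lies flat, roughly straight and wholly on the grey lay-off ledge, not hanging over its end. Only press and push: do not lift or tip the cover, and leave the vials, bottles, beaker and spatula where they are.

Things in the scene. Friction and masses are not known exactly. Their poses are not given: they have to be found in the camera images.
- unit: white circulation pump fixed to the bench, 240 x 345 mm. Origin at bench level under the filter seat's centre; z up, y = the way the cover slides off. Its flat deck, 70 mm above the bench, spans y -55 to +240, x -110 to +130 mm. At y below -55 mm stands the control head, 40 mm above the deck, the cover's back stop
- seat (a point): point on the deck, centre of the filter seat (70 mm above the unit's origin). Grey rails 17 mm above the deck run beside the seat at x = +-56 mm, y -55 to +30 mm in the unit's frame; their lips reach in to x = +-45.5 mm over the cover's edges, so that the cover there can only be slid
- ledge (a point): point on the deck, middle of the grey lay-off ledge, 150 mm along the unit's y from the seat's centre. The ledge is level with the deck: y 70 to 232 mm, x +-60 mm in the unit's frame, open at its far end (the deck ends at y 240 mm)
- cover: loose blue filter cover, plate 100 (x) by 110 (y) by 10 mm, 0.1 to 0.2 kg; origin at the centre of its underside. Seated, it lies on point seat with its axes along the unit's. Released, it slides with 1 to 2 N. Its top is bare from y -55 to +10 mm, room for fingertips; then comes a thumb ridge (see point ridge)
- ridge (a point): middle of the upright face of the cover's thumb ridge, at the cover's y = +10 mm, 18 mm above the deck. The face looks to the cover's -y: push it towards +y. The ridge is 70 mm long across x and stands 16 mm above the plate (top 26 mm above the deck); its other side is a slope
- tab (a joint): travel of the orange snap tab, m: 0 = out (its catch bar stands 8 mm above the deck just ahead of the cover and blocks it), 0.010 = fully in, catch below the deck. It moves straight down, takes 4 to 5 N all the way to a firm stop and stays where it is left, no spring-back; fully in, it lets the cover slide over the catch. Starts at 0 to 0.0015
- tab_top (a point): centre of the top of the orange tab's press pad, 30 x 30 mm, beside the cover's path; 30 mm above the deck when out (less the joint travel), 20 mm when in
- beaker: clear glass beaker, 68 mm wide, 85 mm high; origin at the centre of its underside
- reagent: amber glass bottle with blue cap, 70 mm wide, 150 mm high; origin at the centre of its underside
- buffer: white plastic bottle with red cap, 56 mm wide, 100 mm high; origin at the centre of its underside
- spatula: thin steel lab spatula lying flat on the bench, 170 mm long, 10 mm wide; origin under its middle
- vial_a: amber vial with white cap, 24 mm wide, 45 mm high, standing on the far strip of the pump's deck; origin at the centre of its underside
- vial_b: amber vial with red cap, same size, standing on the far strip of the pump's deck; origin at the centre of its underside
Not all that is in view belongs to the job. Of the things that look like the cover, the largest one is meant.

How it is judged:
By the outcome, as a careful person would: the job done as asked, in the order asked, and still so for the second after the job is handed in, with the robot touching nothing.
It also fails if it takes over 45 s, if anything falls off the work surface, if the arm or the gripper's body presses on something with over 40 N, if the wrist force passes 120 N, or if a joint passes its speed limit or range.

ROBOT

A 7-joint arm with a two-finger parallel gripper is mounted at the origin on the work surface. World frame = base frame: x ahead of the robot, y to its left, z up, the work surface at z = 0. Lengths are in mm, angles in rad, forces in N, time in s.
With the tool pointing down it reaches from about 400 to 850 mm from the base axis. Payload 6.9 kg.
Tool frame: the origin (TCP) lies at the very end of the fingers, on their centre line; the grasp point (between the pads) lies 19 mm behind it; z points along the fingers, y is the direction in which the jaws open and shut (so a half turn about z gives the same grasp; the last joint's range is limited). The gripper opens to 85 mm and grips with 20 to 120 N. Pads are 22 mm wide; open, the fingers measure 114 mm over their backs; the gripper's body (76 mm by 85 mm) begins 54 mm behind the grasp point. The pads swing forward as they close: fully open they stand 13 mm farther back than shut.
Start: joints at [-1.159, 0.507, -0.238, 1.5, 0.126, 1.149, -0.155], TCP at [188.775, 595.798, 231.275] pointing down, gripper open.
Joint ranges: [-3.08, 3.08], [-0.24, 2.05], [-1.43, 1.35], [0, 2.5], [-1.52, 4.66], [0.17, 1.96], [-2.89, 2.89]. Speed limits (rad/s): [2.39, 2.39, 3.14, 3.14, 3.14, 3.14, 3.14].

INTERFACE

Orientations are given as a unit quaternion [w, x, y, z].
In Python, from rig import manip gives the robot as it stands. The module is installed in compiled form; this text tells all that it offers. Calls block until the motion is done:
- manip.reach(position, orientation): joint-space move of the TCP to a pose.
- manip.move_l(position, ori=None, vel=150, until_force=None): straight line of the TCP; ori=None keeps the orientation; vel is the mean speed in mm/s. With until_force (N) it stops when the force on the tool has changed by that much, and returns True; else False.
- manip.goto_joints(angles): joint-space move.
- manip.gripper_to(opening, f_grip=None): opening from 0.0 (shut) to 1.0 (fully open); f_grip is the grip in N (None keeps the last); returns when the fingers have stopped.
- manip.hold(seconds).
- manip.ik(position, orientation): joint angles nearest the present ones, or None.
- manip.observe(): the state.
- manip.read_camera(name): name is "scene" or "top" or "wrist"; returns the picture (400x640x3 uint8, red, green, blue); there is no depth.
- manip.camera_info(name): a dict with "vfov" (degrees; the focal length in pixels is half the picture's height over the tangent of half this angle, whatever the lens; pixels are square), "cx", "cy" (the principal point, pixels), "R" (3x3) and "t" (3): a world point X has camera coordinates R X + t; the wrist camera has in their place "mount" (4x4, takes a point from camera to tool coordinates, whose origin is the TCP and whose axes are the flange's). Camera axes: x right, y down, z forward; pixel columns grow to the right and rows downward; lengths in mm; the calibration is good to about 2 mm. A picture is of the moment at which its call begins: read the wrist's pose just before it. camera_info takes no time and is no camera call.
A pose or a line that the arm cannot do raises manip.MotionError and nothing moves.
- manip.sign_off(): hands the job in, once; it reports no verdict.
The state is a dict: "time_s": time; "joint_positions": joint angles; "joint_velocities": joint speeds; "tau": joint torques, N m; "eef_pos": TCP position; "ee_rot": TCP orientation; "force": force on the tool from outside, world axes, zero at the start; "torque": the same for the moment, N m; "gripper_width": opening from 0.0 (shut) to 1.0 (fully open).
Only numpy, scipy, OpenCV 4.12 (cv2) and the standard library are available. Lean on these libraries where they do the work, as an engineer would, in place of code of your own. Each camera call takes 0.05 s, during which the arm holds its last target.

## Working session

There is one attempt and no reset: what is moved stays moved. The work goes in short steps, each a Python script; the robot and the scene stay as the last script left them, time stands still between calls to the robot, and variables do not carry over. Pictures are saved under pics/ and viewed, and the job is handed in when it is done.

```bash
mkdir -p pics; python3 - <<'E'
from rig import manip
import cv2
for n in ("scene","top","wrist"):
    im=manip.read_camera(n); cv2.imwrite(f"pics/{n}0.png",im[:,:,::-1])
    i=manip.camera_info(n); print(n,i)
o=manip.observe(); print(o)
E
```

```text
scene {'vfov': 57.030694372379756, 'cx': 322.20442310577323, 'cy': 202.38349282902735, 'R': array([[ 0.44001179,  0.89790966, -0.01216031],
       [ 0.69905871, -0.35100391, -0.6229873 ],
       [-0.56365463,  0.26562098, -0.78213743]]), 't': array([-220.31819187, -325.27105895, 1265.64710749])}
top {'vfov': 45.77371795440922, 'cx': 321.734735751128, 'cy': 194.37541526478873, 'R': array([[ 0.01334482, -0.99965069,  0.02281256],
       [-0.98366772, -0.01722017, -0.17916833],
       [ 0.17949858, -0.02004901, -0.98355391]]), 't': array([ -35.94286084,  515.54422742, 1291.62396097])}
wrist {'vfov': 63.90402557009189, 'cx': 317.8505326530712, 'cy': 195.08602577578517, 'mount': array([[ 2.02349420e-03, -9.66259800e-01, -2.57561458e-01,
         6.62505294e+01],
       [ 9.99997937e-01,  1.90886223e-03,  6.95108609e-04,
         4.00904584e-01],
       [-1.80006168e-04, -2.57562333e-01,  9.66261669e-01,
        -1.41309993e+02],
       [ 0.00000000e+00,  0.00000000e+00,  0.00000000e+00,
         1.00000000e+00]])}
{'time_s': 0.15, 'joint_positions': array([-1.15850779,  0.50811632, -0.23755494,  1.5008892 ,  0.12568816,
        1.14891333, -0.15481554]), 'joint_velocities': array([-0.00238015, -0.00223642, -0.00062456, -0.00240413,  0.00035684,
       -0.00127786,  0.00126506]), 'tau': array([-3.20166131e-03, -6.21010637e+01, -2.18924649e+00, -2.49837828e+01,
        1.28104145e-02,  9.15680313e-03,  3.01384901e-06]), 'eef_pos': array([188.68733469, 595.43880969, 230.65236631]), 'ee_rot': array([-9.79644687e-05,  1.52795677e-01,  9.88257574e-01, -6.63047237e-04]), 'force': array([ 0.19112875, -0.30918164,  0.23903171]), 'torque': array([ 0.02829984, -0.04603006, -0.00327437]), 'gripper_width': 1.0025084906638482}
```

View pics/scene0.png

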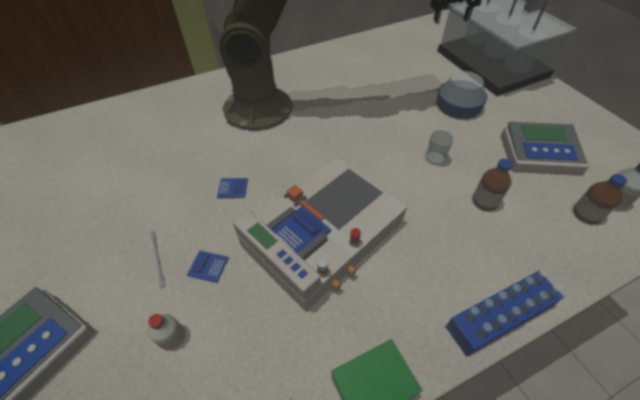

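View pics/top0.png

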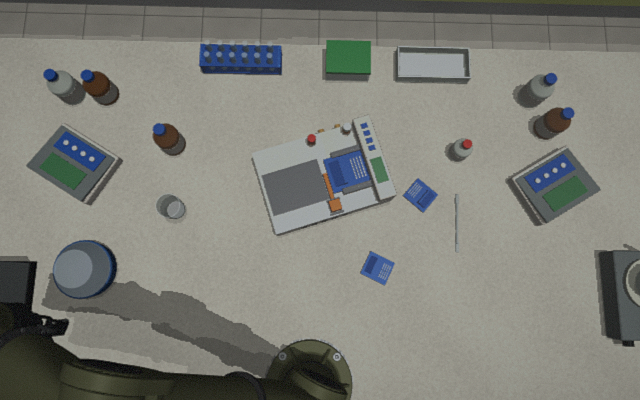

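View pics/wrist0.png

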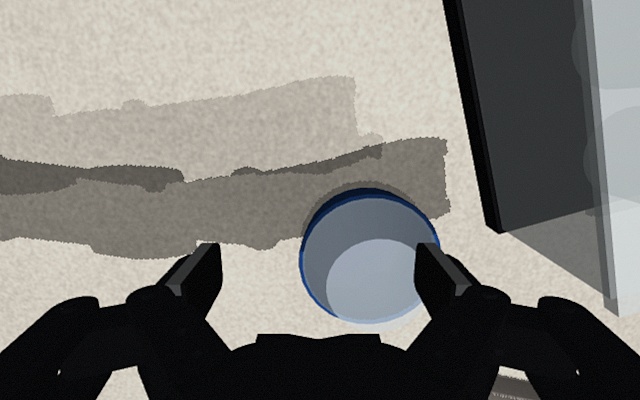

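Top view: the pump is centred near (325,175). The grey ledge is near (295,187), the cover near (347,170) and the orange tab pad near (335,205). The head is at the right and the vials at (311,140) and (347,127), so the unit's y points along world +y. I'll measure roughly from the ledge and tab, then look with the wrist camera.

```bash
cat > h.py <<'E'
import numpy as np, cv2
from rig import manip
from scipy.spatial.transform import Rotation as Ro
def ray(name,px,pose=None):
    i=manip.camera_info(name); f=200/np.tan(np.radians(i["vfov"]/2))
    px=np.atleast_2d(px).astype(float)
    d=np.c_[(px[:,0]-i["cx"])/f,(px[:,1]-i["cy"])/f,np.ones(len(px))]
    if name=="wrist":
        p,q=pose; R=Ro.from_quat([q[1],q[2],q[3],q[0]]).as_matrix(); M=i["mount"]
        return p+R@M[:3,3], d@(R@M[:3,:3]).T
    return -i["R"].T@i["t"], d@i["R"]
def onz(name,px,z,pose=None):
    o,d=ray(name,px,pose); s=(z-o[2])/d[:,2]
    return o+d*s[:,None]
def masks(im):
    h=cv2.cvtColor(im,cv2.COLOR_RGB2HSV)
    return h
def down(a): # jaw axis y heading; tool z down, tool x at world angle a
    R=np.array([[np.cos(a),np.sin(a),0],[np.sin(a),-np.cos(a),0],[0,0,-1]])
    q=Ro.from_matrix(R).as_quat(); return np.array([q[3],q[0],q[1],q[2]])
def biggest(m):
    c,_=cv2.findContours(m.astype(np.uint8),cv2.RETR_EXTERNAL,cv2.CHAIN_APPROX_NONE)
    return max(c,key=cv2.contourArea)
E
python3 - <<'E'
from h import *
im=cv2.imread("pics/top0.png")
cv2.imwrite("pics/topcrop.png",cv2.resize(im[100:250,240:410],None,fx=4.5,fy=3.9,interpolation=cv2.INTER_CUBIC))
h=cv2.cvtColor(im,cv2.COLOR_BGR2HSV)
m=(h[...,1]<40)&(h[...,2]<130); m[:130]=0;m[230:]=0;m[:,:250]=0;m[:,345:]=0
c=biggest(m); r=cv2.minAreaRect(c); print(r)
b=cv2.boxPoints(r); print(b); P=onz("top",b,70); print(P, onz("top",[r[0]],70))
mo=(h[...,0]<14)&(h[...,1]>150)&(h[...,2]>120); mo[:190]=0; mo[230:]=0
c=biggest(mo); x=cv2.minAreaRect(c);print(x, onz("top",[x[0]],98))
E
```

```text
((302.5667419433594, 195.294677734375), (63.43833541870117, 68.35681915283203), 72.47443389892578)
[[260.42316 175.34003]
 [325.60706 154.75565]
 [344.71033 215.24933]
 [279.52643 235.83371]]
[[562.7836579  144.15579804  70.        ]
 [625.56408116 -36.92893322  70.        ]
 [454.45349422 -91.65731203  70.        ]
 [394.9165412   86.05334129  70.        ]] [[508.31513643  25.58871561  70.        ]]
((334.5588684082031, 204.7353057861328), (9.943960189819336, 9.45888900756836), 75.96376037597656) [[478.83188318 -62.05216362  98.        ]]
```

View pics/topcrop.png

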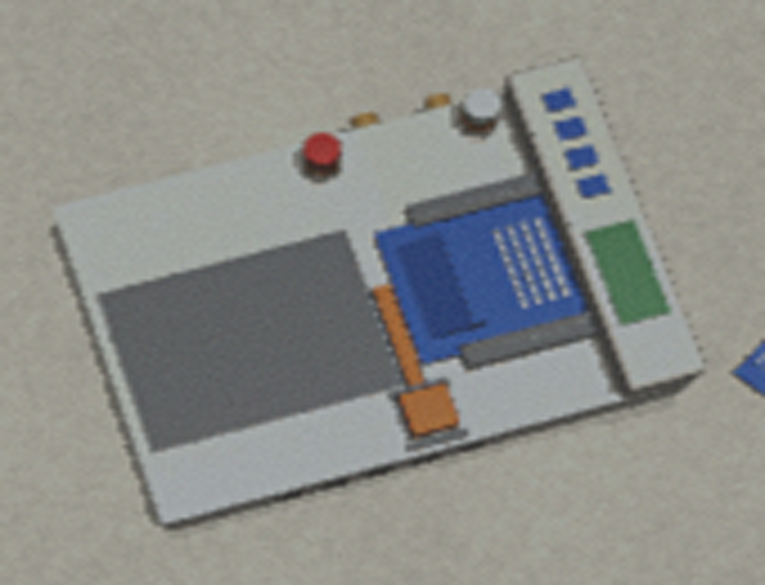

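```bash
python3 - <<'E'
from h import *
c=np.array([[100,294],[346,232],[400,390],[152,450]])/[4.5,3.9]+[240,100]
P=onz("top",c,70); print(P, P.mean(0))
v=(P[0]-P[1])+(P[3]-P[2]); u=v[:2]/np.linalg.norm(v[:2]); print(u, np.degrees(np.arctan2(u[1],u[0])))
L=P.mean(0)[:2]; S=L-150*u; print("seat",S)
a0=np.arctan2(u[1],u[0])
mid=L-75*u
for a in (a0,a0+np.pi):
    t=np.array([np.cos(a),np.sin(a)])
    for z in (330,380,430):
        cen=mid-t*(66+0.26*(z+141-70)*-1 if 0 else 66)+t*0.2666*(z+141-70)
        j=manip.ik([*cen,z],down(a)); print(a,z,cen,j)
E
```

```text
[[562.74875364 139.14947819  70.        ]
 [611.34770264 -12.56016829  70.        ]
 [496.34209128 -47.56325524  70.        ]
 [450.86391692 103.4634171   70.        ]] [530.32561612  45.62236794  70.        ]
[-0.29675734  0.95495292] 107.26294495964189
seat [574.83921669 -97.62057033]
1.8720915549312072 330 [540.44308272  13.06477599] [-0.32997539  0.32119843  0.37416817  1.55156863 -0.1203269   1.29162053
  0.36127732]
1.8720915549312072 380 [536.48730741  25.79429844] [-0.381246    0.29824453  0.41453719  1.45367637 -0.12009422  1.41474502
  0.3369488 ]
1.8720915549312072 430 [532.53153211  38.52382089] [-0.41180602  0.28430021  0.43001893  1.34193127 -0.11725423  1.54025498
  0.30778841]
5.013684208521 330 [564.72175009 -65.06297839] [-0.57342573  0.55693904  1.15222315  1.48609225 -0.5097048   1.42805039
 -2.24628322]
5.013684208521 380 [568.6775254  -77.79250083] [-0.53048865  0.53642108  1.15207018  1.36384005 -0.48598341  1.54405138
 -2.2636268 ]
5.013684208521 430 [572.6333007  -90.52202328] [-0.47338736  0.52939377  1.15181035  1.22528959 -0.48205985  1.66995852
 -2.27099871]
```

```bash
python3 - <<'E'
from h import *
a=1.872
manip.gripper_to(0.0,20)
manip.reach([540,13,330],down(a))
manip.hold(0.3)
o=manip.observe(); im=manip.read_camera("wrist"); cv2.imwrite("pics/w1.png",im[:,:,::-1])
np.savez("w1.npz",p=o["eef_pos"],q=o["ee_rot"]); print(o["time_s"],o["eef_pos"],o["ee_rot"],o["force"])
E
```

```text
3.6583 [540.02493159  13.3325829  329.92689406] [-4.24698901e-05  5.92765975e-01  8.05374754e-01 -3.98100107e-05] [ 0.44423358  0.51246008 -0.59326739]
```

View pics/w1.png

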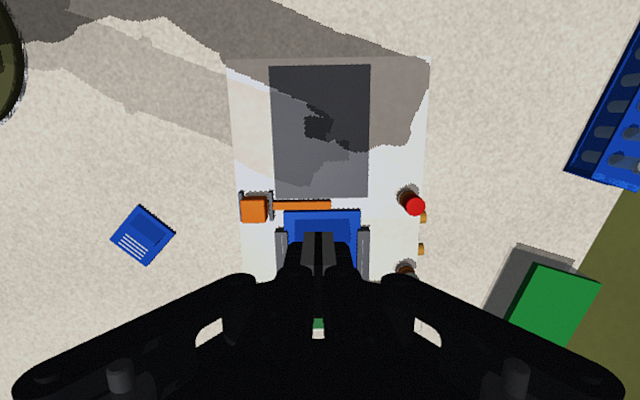

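Wrist view: the ledge corners are near (270,66), (370,65), (368,197) and (273,198). The tab pad is near (254,208) and the cover's front edge is at row 210, columns 285–361. I'll refine these numerically.

```bash
python3 - <<'E'
from h import *
d=np.load("w1.npz"); pose=(d["p"],d["q"])
im=cv2.imread("pics/w1.png"); h=cv2.cvtColor(im,cv2.COLOR_BGR2HSV)
# edges of ledge: left/right via gradient along rows, top/bottom along columns
g=cv2.GaussianBlur(cv2.cvtColor(im,cv2.COLOR_BGR2GRAY),(3,3),0).astype(float)
def fit(pts):
    vx,vy,x,y=cv2.fitLine(np.array(pts,np.float32),cv2.DIST_HUBER,0,.01,.01).ravel(); return np.array([vx,vy]),np.array([x,y])
gx=np.gradient(g,axis=1); gy=np.gradient(g,axis=0)
Lf=fit([(260+np.argmin(gx[r,260:285]),r) for r in range(75,190)])
Rt=fit([(358+np.argmax(gx[r,358:380]),r) for r in list(range(72,140))+list(range(155,190))])
Tp=fit([(c,56+np.argmin(gy[56:75,c])) for c in range(280,362)])
Bt=fit([(c,188+np.argmax(gy[188:206,c])) for c in range(280,362)])
def X(a,b):
    s=np.linalg.solve(np.c_[a[0],-b[0]],b[1]-a[1]); return a[1]+s[0]*a[0]
C=np.array([X(Lf,Tp),X(Rt,Tp),X(Rt,Bt),X(Lf,Bt)]); print(C)
P=onz("wrist",C,70,pose)[:,:2]; print(P)
for i in range(4): print(np.linalg.norm(P[i]-P[(i+1)%4]))
u=(P[0]-P[3])+(P[1]-P[2]); u/=np.linalg.norm(u); x=np.array([u[1],-u[0]])
Lc=P.mean(0); S=Lc-151*u; print("ledge",Lc,"u",u,np.arctan2(u[1],u[0]),"seat",S)
mo=(h[...,0]<16)&(h[...,1]>150)&(h[...,2]>100)
mo[:, 269:]=0
c=biggest(mo); r=cv2.minAreaRect(c); print(r)
T=onz("wrist",[r[0]],99,pose)[0,:2]; print("tab",T,"in unit",(T-S)@x,(T-S)@u)
mb=(h[...,0]>100)&(h[...,0]<130)&(h[...,1]>120); mb[:,:275]=0; mb[:,375:]=0; mb[:200]=0; mb[250:]=0
ys,xs=np.nonzero(mb); 
for cc in (295,320,350):
    print(cc, ys[xs==cc].min(), (onz("wrist",[[cc,ys[xs==cc].min()]],80,pose)[0,:2]-S)@np.c_[x,u])
print("cover x",[(onz("wrist",[[k,215]],80,pose)[0,:2]-S)@x for k in (xs[ys==215].min(),xs[ys==215].max())])
np.savez("unit.npz",S=S,u=u,x=x,T=T)
E
```

```text
[[268.00635   65.41177 ]
 [370.35706   63.597427]
 [367.50772  196.17923 ]
 [275.34448  203.72653 ]]
[[449.0587155  106.39602573]
 [562.55145099 144.05007825]
 [613.44242651  -8.00155117]
 [502.18086415 -53.5861156 ]]
119.57603723471337
160.3421011513147
120.23763043430054
168.5711962978927
ledge [531.80836429  47.2146093 ] u [-0.31623288  0.94868159] 1.8925522669479908 seat [579.55952847 -96.03631153]
((252.4932403564453, 210.8574676513672), (22.783708572387695, 24.591182708740234), 87.27368927001953)
tab [479.31599349 -61.25715576] in unit -84.1008842169803 64.6946462714818
295 211 [-33.90141451  57.52969513]
320 210 [-1.89373471 58.30078177]
350 209 [36.44424699 58.95678632]
cover x [np.float64(-48.218722697023324), np.float64(49.34431336010398)]
```

```bash
python3 - <<'E'
from h import *
q=down(1.892); T=np.array([479.2,-61.3])
manip.reach([*T,160],q)
manip.move_l([*T,108],vel=60); manip.hold(0.2)
o=manip.observe(); print(o["eef_pos"],o["force"])
r=manip.move_l([*T,86],vel=15,until_force=14)
o=manip.observe(); print(r,o["time_s"],o["eef_pos"],o["force"])
manip.hold(0.2); o=manip.observe(); print(o["eef_pos"],o["force"])
E
```

```text
[479.41089488 -61.30217988 108.32986677] [-0.11412087  0.44941121  0.35890025]
True 6.85 [479.12945036 -61.2282898   89.93054982] [-0.96211332  0.52874019  8.59684287]
[479.1498684  -61.23376775  89.91040676] [-1.17297182 -0.27715948  8.781702  ]
```

```bash
python3 - <<'E'
from h import *
T=np.array([479.2,-61.3])
r=manip.move_l([*T,85],vel=10,until_force=16); manip.hold(0.1)
o=manip.observe(); print(r,o["time_s"],o["eef_pos"],o["force"])
manip.move_l([*T,150],vel=120)
manip.gripper_to(0.38,20)
# view from above seat, shifted back so that the cover shows
u=np.array([-.3162,.9487]); S=np.array([579.3,-95.3])
c=S-8*u
manip.reach([*c,160],down(1.892)); manip.hold(0.1)
o=manip.observe(); im=manip.read_camera("wrist"); cv2.imwrite("pics/w2.png",im[:,:,::-1])
cv2.imwrite("pics/s2.png",cv2.resize(manip.read_camera("scene")[140:320,200:440,::-1],None,fx=3.3,fy=3.3,interpolation=cv2.INTER_CUBIC))
np.savez("w2.npz",p=o["eef_pos"],q=o["ee_rot"]); print(o["time_s"],o["eef_pos"],o["gripper_width"],o["force"])
E
```

```text
True 7.4083 [479.16216197 -61.24052969  89.89039437] [-1.4414635   0.09295501  9.45109122]
9.0917 [ 580.71114515 -102.41972316  159.59172012] 0.3795716618219596 [-0.26876952  0.49026616 -0.34652144]
```

View pics/w2.png

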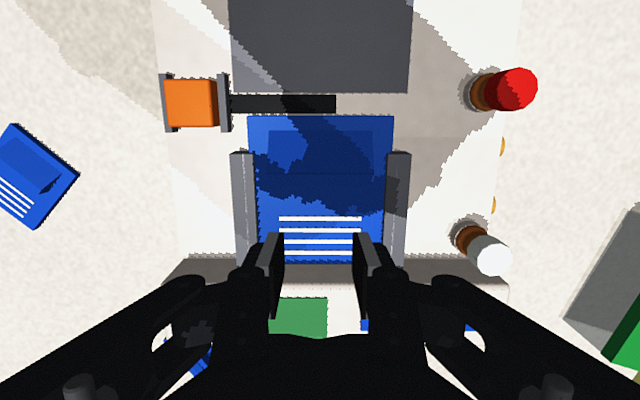

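View pics/s2.png

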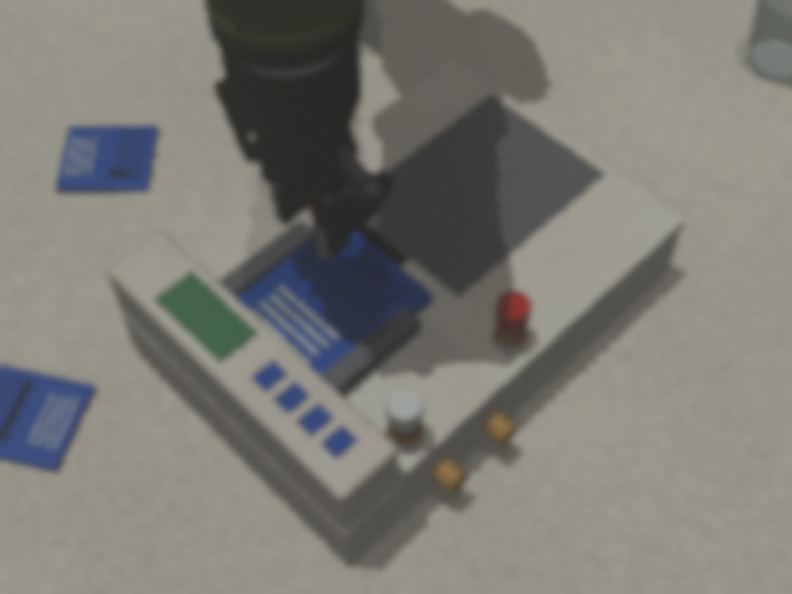

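The tab is in: the bar is gone from the slot at (285,103). The ridge spans columns 265–375, rows 130–172. I'll descend behind it until light touch.

```bash
python3 - <<'E'
from h import *
d=np.load("w2.npz"); pose=(d["p"],d["q"])
u=np.array([-.3162,.9487]); x=np.array([.9487,.3162]); S=np.array([579.3,-95.3])
for p,z in (((320,173),96),((320,116),80),((247,117),80),((393,117),80),((265,172),96),((375,172),96),((230,93),70),((411,93),70)):
    w=onz("wrist",[p],z,pose)[0,:2]-S; print(p,w@x,w@u)
c=S-14*u
manip.move_l([*c,112],vel=80); manip.hold(0.1)
f0=manip.observe()["force"]
r=manip.move_l([*c,79],vel=15,until_force=2.5)
o=manip.observe(); print(r,o["time_s"],o["eef_pos"],f0,o["force"],o["gripper_width"])
E
```

```text
(320, 173) -0.23639739133145213 19.19127894984162
(320, 116) -0.27506841284085765 54.85749603130664
(247, 117) -49.17600442660463 54.128604867724135
(393, 117) 48.59659732964167 54.28573836373924
(265, 172) -35.93952564064464 19.783882278448093
(375, 172) 35.44310382309792 19.917342526652668
(230, 93) -62.145885985008576 69.9359081614453
(411, 93) 62.229538878636916 70.12240754553353
True 12.0833 [ 583.72151695 -108.58691978   79.48698716] [-0.19374188  0.5390992  -0.06225201] [-0.22815749 -0.04001251  6.0926736 ] 0.37659362424327003
```

```bash
python3 - <<'E'
from h import *
u=np.array([-.3162,.9487]); S=np.array([579.3,-95.3]); q=down(1.892)
manip.move_l([*(S-14*u),85],vel=40); manip.hold(0.1)
r=manip.move_l([*(S+15*u),85],ori=q,vel=20,until_force=1.0)
o=manip.observe(); print(r,o["time_s"],(o["eef_pos"][:2]-S)@u,o["eef_pos"][2],o["force"])
r=manip.move_l([*(S+45*u),85],ori=q,vel=30,until_force=8); manip.hold(0.1)
o=manip.observe(); print(r,o["time_s"],(o["eef_pos"][:2]-S)@u,o["eef_pos"][2],o["force"])
im=manip.read_camera("wrist"); cv2.imwrite("pics/w3.png",im[:,:,::-1])
E
```

```text
False 14.0917 14.991006268171436 84.97891941871308 [ 0.36361097 -0.21621598  0.85235019]
False 15.3417 44.78006862108745 85.0153717270768 [ 0.36503569 -0.32640247  0.13491443]
```

View pics/w3.png

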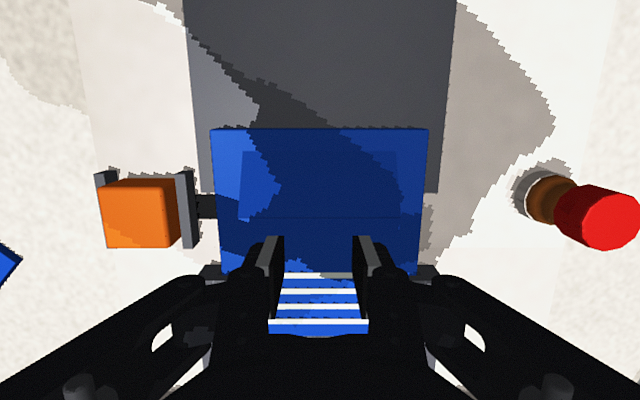

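The cover is moving straight with the fingers and its front edge is now over the ledge. I'll work out the offset between TCP and cover, then continue.

```bash
python3 - <<'E'
from h import *
u=np.array([-.3162,.9487]);x=np.array([.9487,.3162]); S=np.array([579.3,-95.3]); q=down(1.892)
def front():
    o=manip.observe(); im=manip.read_camera("wrist")
    w=onz("wrist",[(212,129),(427,129)],80,(o["eef_pos"],o["ee_rot"]))[:,:2]-S
    return o,im,w
o,im,w=front(); t=(o["eef_pos"][:2]-S)@u
print("tcp",t,"front corners",w@x,w@u)
yc=(w@u).mean()-55; off=yc-t; print("cover y",yc,"off",off)
r=manip.move_l([*(S+(148-off)*u),85],ori=q,vel=45,until_force=10); manip.hold(0.2)
o,im,w=front(); print(r,o["time_s"],(o["eef_pos"][:2]-S)@u,o["eef_pos"],o["force"])
cv2.imwrite("pics/w4.png",im[:,:,::-1])
E
```

```text
tcp 44.811055159355305 front corners [-48.0731515   48.15300758] [102.47080573 102.58842695]
cover y 47.529616337381356 off 2.71856117802605
False 18.0167 145.2025047003454 [533.39364906  42.45368033  85.01859315] [1.02411483 0.21999061 0.04721126]
```

View pics/w4.png

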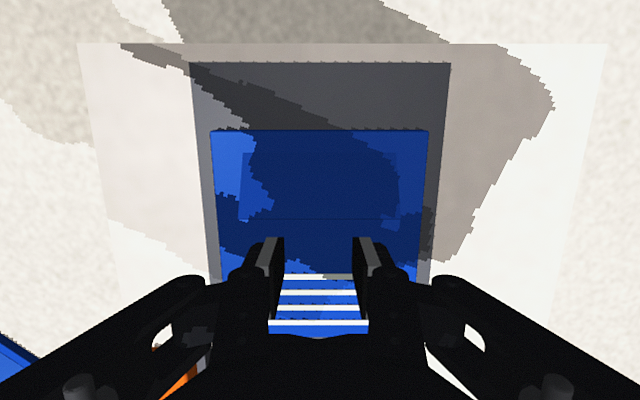

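The cover lies straight on the ledge, with its front edge at row 129 and the ledge end at row 62. Next I'll back off, lift clear and check.

```bash
python3 - <<'E'
from h import *
u=np.array([-.3162,.9487]); S=np.array([579.3,-95.3]); q=down(1.892)
manip.move_l([*(S+133*u),85],ori=q,vel=50)
manip.move_l([*(S+133*u),190],vel=120)
manip.move_l([*(S+60*u),260],vel=150); manip.hold(0.2)
o=manip.observe(); im=manip.read_camera("wrist"); cv2.imwrite("pics/w5.png",im[:,:,::-1])
np.savez("w5.npz",p=o["eef_pos"],q=o["ee_rot"]); print(o["time_s"],o["eef_pos"])
cv2.imwrite("pics/s5.png",cv2.resize(manip.read_camera("scene")[120:320,140:440,::-1],None,fx=2.6,fy=2.6,interpolation=cv2.INTER_CUBIC))
E
```

```text
20.5083 [559.93843189 -37.4794291  259.32296725]
```

View pics/w5.png

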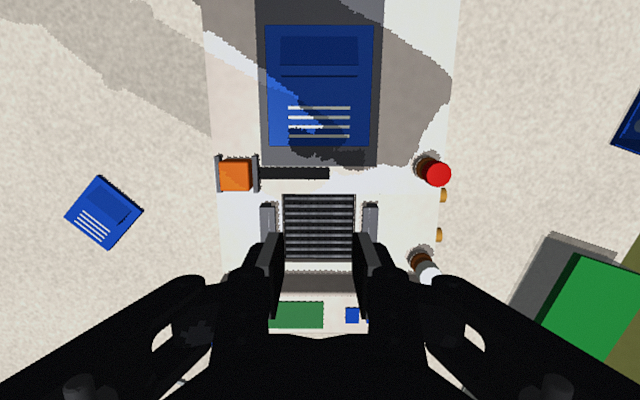

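View pics/s5.png

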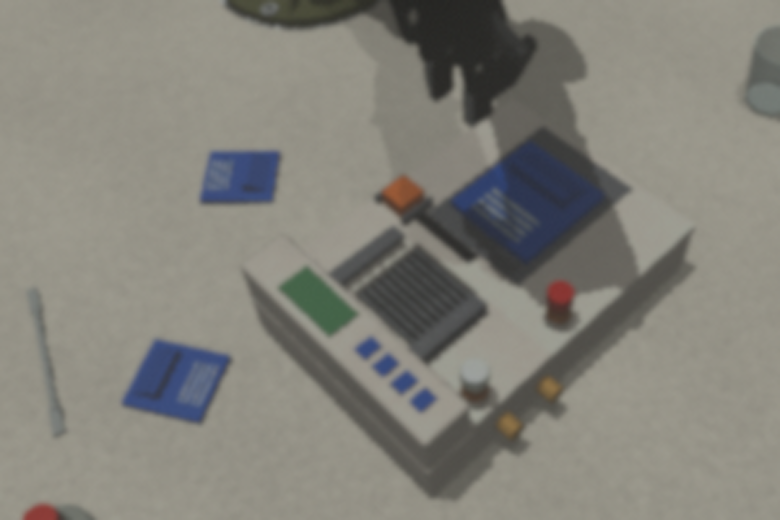

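The cover's corners at (264,25), (375,25), (371,146) and (268,146) lie inside the ledge. The vials are standing where they were and the tab is in. One numeric check, then I hand in.

```bash
python3 - <<'E'
from h import *
d=np.load("w5.npz"); u=np.array([-.3162,.9487]);x=np.array([.9487,.3162]); S=np.array([579.3,-95.3])
w=onz("wrist",[(264,25),(375,25),(371,146),(268,146)],80,(d["p"],d["q"]))[:,:2]-S
print(np.c_[w@x,w@u].round(1), (w@x).mean(),(w@u).mean())
manip.sign_off()
E
```

```text
[[-50.1 201.2]
 [ 50.5 201.5]
 [ 51.8  92.4]
 [-50.6  92.1]] 0.4140908138621455 146.80038528656863
the job is handed in; nothing more can be done
```

I pressed the orange tab to its stop and pushed the blue cover off the seat. It now lies flat and straight, wholly on the ledge, and the job is handed in at about 20.5 s of the 45 s allowed.

- **Tab:** the top of the tab ended at z ≈ 89.9 mm (90 mm expected when fully in). The force rose to about 9 N, well above the 4–5 N it takes to move, and the catch bar was gone from its slot in the picture.
- **Cover:** the last wrist picture puts its centre at x ≈ 0.4 mm, y ≈ 147 mm in the unit's frame, turned by well under 1°. It spans y 92 to 201 mm, inside the ledge's 70 to 232 mm.
- **Vials, spatula and bottles:** both vials and the spatula look unmoved in the final pictures. I did not measure the beaker or bottles, but the arm worked well away from them.
- **Robot:** the gripper was clear of everything at hand-in.

One check did not trigger: the 1 N contact stop set for first touching the ridge never fired, because the sliding force was within the sensor noise. I confirmed from the pictures instead that the cover was moving with the fingers.

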